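Tag the tip box and hold its lid open for refilling

ROBOT

A 6-joint arm with a two-finger parallel gripper is mounted at the origin on the work surface. World frame = base frame: x ahead of the robot, y to its left, z up, the work surface at z = 0. Lengths are in m, angles in degrees, forces in N, time in s.
With the tool pointing down it reaches from about 0.325 to 0.85 m from the base axis. Payload 4.4 kg.
Tool frame: the origin (TCP) lies midway between the tips of the shut fingers; the grasp point (between the pads) lies 19 mm behind it; z points along the fingers, y is the line along which they close (so a half turn about z gives the same grasp; the last joint's range is limited). The gripper opens to 94 mm and grips with 3 to 60 N. Pads are 16 mm wide; open, the fingers measure 119 mm over their backs; the gripper's body (75 mm by 177 mm) begins 78 mm behind the grasp point.
Start: joints at [-72.794, 11.837, 88.321, -0, 79.842, -8.623], TCP at [0.251, -0.518, 0.205] pointing down, gripper open.
Joint ranges: [-156.59, 156.59], [-49.26, 127.26], [12.9, 141.05], [-63.56, 243.56], [4.71, 150.69], [-161.64, 161.64]. Speed limits (degrees/s): [159.86, 159.86, 180, 180, 180, 180].

INTERFACE

Orientations are given as [roll, pitch, yaw] about the fixed x, y, z axes, in that order (R = Rz(yaw) Ry(pitch) Rx(roll)).
In Python, from rig import env, imaging, finish_job, nets gives the robot as it stands.
- The arm moves only by the shell command python3 -m pendant 'ROWS' [FORCE]. ROWS is JSON, a list of rows, each a list of 3 entries, a list of its own where there are three numbers: the opening, from -1 (shut) to 1 (fully open), then the shift along the tool's x, y, z as a fraction of full scale, then the turn, a rotation vector about the tool's x, y, z as a fraction of full scale. In form: [[jaw, [tx, ty, tz], [rx, ry, rz]], ...]. A call has 1 to 10 rows; each row shifts and turns the commanded pose from where the row before left it, along the tool's axes as they then stand; what a row does not reach is not made up. Full scale, the value 1, is 0.06 m for a shift and 5 degrees for a turn. A row lasts 1/8 s, in which the tool goes at most 62.5 mm and 10.7 degrees, less where a joint would pass 70% of its speed; a pose out of reach is approached as far as the arm can. A call with a number of a shift or a turn outside -1 to 1 is refused whole. A call with a gripper value outside its range is refused whole. The fingers move at their own pace and stop on an object; FORCE is the grip in N (left out, the last holds). Time passes only in rows, so rows that do not move let the fingers close. It gives the time, the measured TCP pose, the force, the opening and the grip force at its end, in the units of the state.
- env.state(): the state, without advancing time (a new reading comes with each control period).
- imaging.capture(name): name is "scene" or "top"; returns the picture (480x640x3 uint8, blue, green, red); there is no depth.
- imaging.get_calibration(name): a dict with "camera_matrix" (3x3 intrinsics, pixels), "eye" and "orientation" of the camera in the world. Camera axes: x right, y down, z forward; pixel columns grow to the right and rows downward; lengths in m; the calibration is good to about 2 mm. A picture is of the moment at which its call begins. get_calibration takes no time and is no camera call.
- finish_job(): hands the job in; it is judged then, once.
Trained networks look in the newest picture that a camera, given by its name, has taken for a name from the list of things; names that differ only in an ending like _2 or _b are one class to them, and where a whole thing is asked for, a point or a joint stands for the part that bears it (a point fixed in the world has none). Each returns a list of dicts, best first, with "p" (0 to 1); they miss things now and then, are a little off and sometimes report something else, mostly with a low value. They report only what shows in the picture. A call takes as long as a camera call. They do not tell look-alikes from the thing itself.
- nets.look_for(name, camera): "centre" ([row, column] in pixels, amid what is visible of it).
- nets.masks_of(name, camera): "mask" (480x640 bool, what is visible of it) and "centre" ([row, column] in pixels, amid what is visible of it).
The state is a dict: "t": time; "joint_pos": joint angles; "joint_vel": joint speeds; "tau": joint torques, N m; "eef_pos": TCP position; "tool_rot": TCP orientation; "contact_force": force on the tool from outside, world axes, zero at the start; "torque": the same for the moment, N m; "gripper_width": opening from 0.0 (shut) to 1.0 (fully open); "finger_force": force on a finger pad.
Only numpy, scipy, OpenCV 4.12 (cv2) and the standard library are available. Lean on these libraries where they do the work, as an engineer would, in place of code of your own. Each camera call takes 0.05 s, during which the arm holds its last target. There are 200 camera calls.

TASK

Get the pipette tip box ready for refilling. First, with the lid still shut, take the blue tag from the grey rack and slide it upright and fully home into the tag holder on the box's side, and let go of it; then raise the sprung lid by its red handle bar to 60 degrees from closed and finish while still holding it there, steady, with the gripper alone - do not let go, it would spring shut. Leave the yellow tag, the bottle and the beaker where they stand.

Things in the scene. Friction and masses are not known exactly. Their poses are not given: they have to be found in the camera images.
- blue_tag: loose blue plastic tag (60 g), an upright flat plate 60 mm wide (its x), 6 mm thick (its y), 120 mm tall (its z), with a small white paper field on both faces; the top 24 mm (96 to 120 mm up) is a grip rib 12 mm thick, also 60 mm wide. Origin: centre of its bottom edge. At the start it stands 25 mm deep in one of the two slots of the grey rack. Either face may look either way
- yellow_tag: the same tag in yellow, standing in the rack's other slot, parallel to the blue one and 80 mm from it. Bystander, leave it
- rack: grey fixed block 84 mm (x) by 160 mm (y) by 30 mm high with two slots along its x, at y = -40 and +40 mm, each 62 by 8 mm and 25 mm deep; which tag stands in which slot varies. Origin: centre of its underside
- tipbox: white fixed tip box, body 120 mm (x) by 160 mm (y) by 80 mm high, with a blue perforated deck inside; its x axis points from its front (handle side) to the hinge side; a white tag holder block, 84 mm (x) by 44 mm (y) by 40 mm high, sits on its -y side. The lid's outer top is 89 mm above the bench. Origin: centre of its underside
- slot_mouth (a point): centre of the mouth of the holder's single slot, 40 mm above the bench; 102 mm from the box's centre towards its -y. The slot is 62 mm long (box x) by 8 mm wide (box y), 35 mm deep, upright, with 3 mm chamfers round the mouth and a black floor. Axes as the box's
- slot_floor (a point): centre of that slot's floor, 35 mm under the mouth and 5 mm above the bench: the blue tag's origin comes here when it is fully home (its top is then 125 mm above the bench)
- lid (a joint): angle of the lid in rad: 0 shut, grows as it opens, 1.047 is 60 degrees, stop at 1.75. The hinge is sprung: wherever it is released it shuts; opening and holding it takes about 1.5 to 2.5 N at the handle bar, square to the lid
- lid_handle (a point): centre of the lid's red handle bar: a round bar 16 mm in diameter and 36 mm long lying along the box's y, carried on a 16 mm wide stem 30 mm ahead of the middle of the lid's front edge (towards the box's -x), about 85 mm above the bench when shut. It can be pinched from above across its two flat ends (36 mm apart); it then turns between the fingers as the lid rises, the fingers staying upright. Axes: the lid's, which turn with it
- lid_hinge (a point): point on the hinge line at the middle of the lid's far edge; the hinge line runs along the box's y; the handle bar's centre moves on a circle of 150 mm radius round it, from the box's -x side upward and back towards +x. Clear lid 120 by 160 by 8 mm with a white rim, 150 g
- bottle: amber bottle with black cap, 66 mm in diameter, 130 mm tall, bystander. Origin: centre of its underside
- beaker: white open beaker, 70 mm across, 80 mm tall, bystander. Origin: centre of its underside
Mind the look-alikes: they are no part of the job. Several things have the shape of the blue_tag; the one meant has the colours described above.

How it is judged:
By the outcome, as a careful person would: the job done as asked, in the order asked, and still so for the second after the job is handed in, while the arm keeps its last pose, push and grip.
It also fails if it takes over 64 s, if anything falls off the work surface, if the arm or the gripper's body presses on something with over 40 N, if the wrist force passes 120 N, or if a joint passes its speed limit or range.

## Working session

There is one attempt and no reset: what is moved stays moved. The work goes in short steps, Python scripts to look and compute and a shell command to move; the robot and the scene stay as the last step left them, time stands still between calls to the robot, and variables do not carry over. Pictures are saved under pics/ and viewed, at most 10 in all, crops included, and the job is handed in when it is done.

```bash
ls; mkdir -p pics; python3 - <<'E'
from rig import env, imaging, nets
import cv2, numpy as np
for c in ("scene","top"):
    im=imaging.capture(c); cv2.imwrite(f"pics/{c}0.png",im)
    k=imaging.get_calibration(c); print(c,k)
    for n in ("blue_tag","rack","tipbox","lid_handle","bottle","beaker"):
        print(n,[(round(d['p'],2),np.round(d['centre']).tolist()) for d in nets.look_for(n,c)])
print(env.state())
E
```

```text
pics
scene {'camera_matrix': array([[455.65879149,   0.        , 311.19141881],
       [  0.        , 455.65879149, 232.76152294],
       [  0.        ,   0.        ,   1.        ]]), 'eye': array([1.28252578, 0.19187495, 0.83719334]), 'orientation': array([-136.74736887,    0.28615604,  103.96377826])}
blue_tag [(0.83, [194.0, 219.0]), (0.78, [226.0, 169.0]), (0.71, [171.0, 244.0]), (0.66, [168.0, 209.0])]
rack [(0.66, [212.0, 208.0])]
tipbox [(0.61, [254.0, 318.0])]
lid_handle [(0.58, [240.0, 322.0]), (0.5, [267.0, 197.0])]
bottle [(0.91, [267.0, 197.0])]
beaker [(0.62, [253.0, 459.0])]
top {'camera_matrix': array([[441.6393046 ,   0.        , 318.6121911 ],
       [  0.        , 441.6393046 , 234.38948066],
       [  0.        ,   0.        ,   1.        ]]), 'eye': array([0.4473977 , 0.01807009, 1.05974935]), 'orientation': array([-1.72358299e+02,  1.32494108e-01, -8.91401975e+01])}
blue_tag [(0.93, [206.0, 468.0]), (0.86, [314.0, 426.0]), (0.78, [314.0, 473.0]), (0.62, [261.0, 434.0])]
rack [(0.72, [263.0, 444.0])]
tipbox [(0.9, [224.0, 312.0]), (0.42, [222.0, 310.0])]
lid_handle [(0.66, [223.0, 306.0])]
bottle [(0.96, [173.0, 416.0])]
beaker [(0.94, [252.0, 172.0])]
{'t': 0.7, 'joint_pos': array([-7.27951899e+01,  1.18345740e+01,  8.83191398e+01,  1.25238022e-03,
        7.98424423e+01, -8.62118268e+00]), 'joint_vel': array([-0.01211342, -0.0217098 , -0.04872011, -0.01313228, -0.01642301,
        0.01381638]), 'tau': array([-8.14735886e-04, -3.70751274e+01, -2.81692189e+01,  6.97936420e-02,
        2.74415704e-02, -1.96961133e-05]), 'eef_pos': array([ 0.25051259, -0.5175854 ,  0.20549291]), 'tool_rot': array([ 1.79996015e+02, -6.42640325e-04,  2.58257720e+01]), 'contact_force': array([ 0.23337805,  0.11251778, -0.4116724 ]), 'torque': array([ 0.01820307, -0.01459491,  0.0131182 ]), 'finger_force': 0.0, 'gripper_width': 1.0016809541441865}
```

View pics/top0.png

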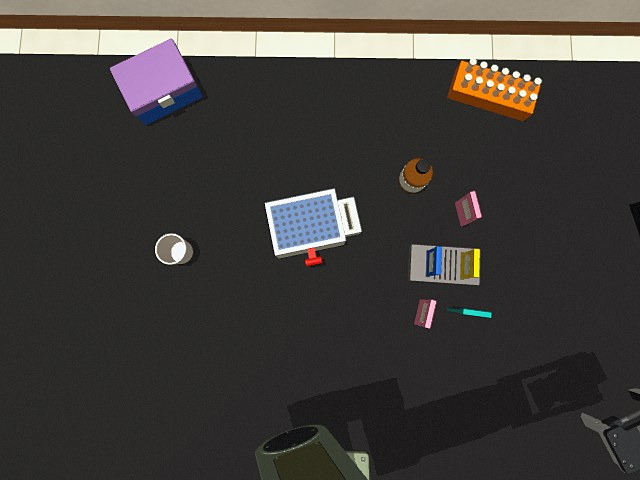

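View pics/scene0.png

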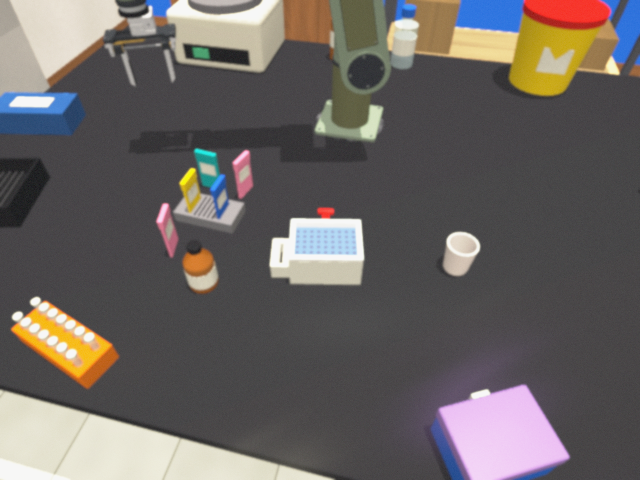

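```bash
cat > h.py <<'E'
import numpy as np, cv2
from scipy.spatial.transform import Rotation as R
from rig import env, imaging, nets
def cam(c):
    k=imaging.get_calibration(c); return k['camera_matrix'],np.array(k['eye']),R.from_euler('xyz',k['orientation'],degrees=True).as_matrix()
def back(c,uv,z):
    K,e,M=cam(c); uv=np.atleast_2d(uv).astype(float)
    d=(M@np.linalg.inv(K)@np.c_[uv,np.ones(len(uv))].T).T
    return (e+d*((z-e[2])/d[:,2:]))
def proj(c,P):
    K,e,M=cam(c); q=(np.atleast_2d(P)-e)@M@K.T; return q[:,:2]/q[:,2:]
def rect(mask,c,z):
    v,u=np.nonzero(mask); p=back(c,np.c_[u,v],z)[:,:2].astype(np.float32)
    (cx,cy),(w,h),a=cv2.minAreaRect(p); return len(u),round(cx,4),round(cy,4),round(w,4),round(h,4),round(a,1)
E
python3 - <<'E'
from h import *
im=cv2.imread('pics/top0.png'); hsv=cv2.cvtColor(im,cv2.COLOR_BGR2HSV); H,S,V=cv2.split(hsv)
g=np.zeros(im.shape[:2],bool); g[235:295,400:490]=1
b=g&(H>100)&(H<125)&(S>150)&(V>170); y=g&(H>20)&(H<35)&(S>150)&(V>170)
print('blue',rect(b,'top',.125)); print('yel',rect(y,'top',.125))
rk=g&(S<60)&(V>80)&(V<180); print('rack',rect(rk,'top',.03))
g2=np.zeros_like(g); g2[185:275,255:370]=1
red=g2&((H<8)|(H>172))&(S>150)&(V>80); print('red',rect(red,'top',.085),np.argwhere(red).mean(0))
r=red.copy(); r[:258]=0; print('bar',rect(r,'top',.087),np.argwhere(r).mean(0))
w=g2&(S<50)&(V>190); print('white',rect(w,'top',.089))
x=w.copy(); 
n,l,st,ce=cv2.connectedComponentsWithStats(w.astype(np.uint8)); print(st,ce)
a=cv2.resize(im[180:290,255:375],None,fx=5,fy=5,interpolation=cv2.INTER_CUBIC)
cv2.imwrite('pics/c1.png',a)
s=cv2.imread('pics/scene0.png')
A=cv2.resize(im[235:295,400:490],(540,360),interpolation=cv2.INTER_CUBIC); B=cv2.resize(s[140:240,150:258],None,fx=2.4,fy=2.4)
o=np.zeros((600,800,3),np.uint8); o[:360,:540]=A; o[360:,:259]=B
C=cv2.resize(s[200:290,265:370],None,fx=2.6,fy=2.6); o[360:360+C.shape[0],270:270+C.shape[1]]=C
cv2.imwrite('pics/c2.png',o)
E
```

```text
blue (141, 0.5219, -0.2326, 0.0106, 0.0555, 88.8)
yel (141, 0.5177, -0.3128, 0.0106, 0.0576, 88.2)
rack (1560, 0.5199, -0.2726, 0.1607, 0.0851, 86.9)
red (192, 0.5287, 0.034, 0.0377, 0.0354, 1.1) [257.59375 312.34375]
bar (109, 0.5174, 0.0338, 0.0154, 0.0353, 0.9) [261.06422018 312.55045872]
white (1559, 0.6103, 0.0351, 0.12, 0.1975, 12.9)
[[     0      0    640    480 305641]
 [   265    189     96     66   1559]] [[319.50587127 239.59802841]
 [318.34894163 220.28159076]]
```

View pics/c1.png

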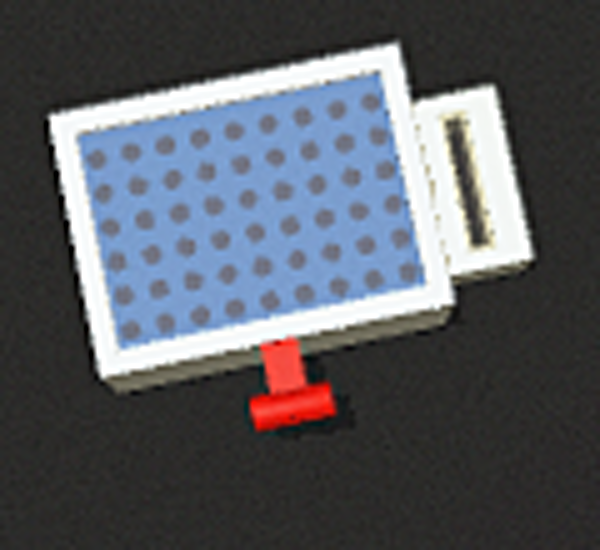

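View pics/c2.png

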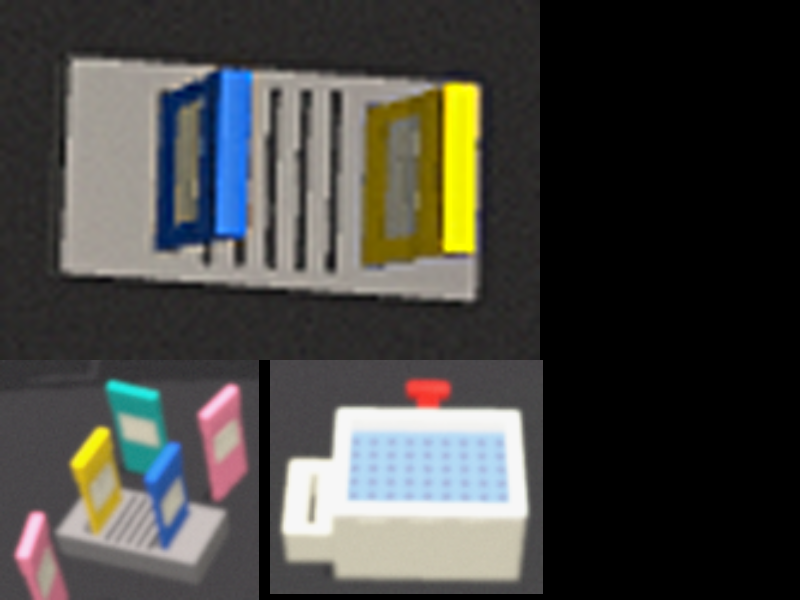

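```bash
python3 - <<'E'
from h import *
f=lambda L:(np.array(L)-2)/5+[255,180]
p=back('top',f([(50,115),(400,42),(455,303),(103,375)]),.089)[:,:2]
print(p.round(4).tolist(), p.mean(0), [np.linalg.norm(p[i]-p[i-1]).round(4) for i in range(4)])
yaws=[np.degrees(np.arctan2(*(p[1]-p[2])[::-1])),np.degrees(np.arctan2(*(p[0]-p[3])[::-1])),np.degrees(np.arctan2(*(p[0]-p[1])[::-1]))-90,np.degrees(np.arctan2(*(p[3]-p[2])[::-1]))-90]
print('yaw',np.round(yaws,2))
y=np.radians(np.mean(yaws)); ex=np.array([np.cos(y),np.sin(y)]); ey=np.array([-np.sin(y),np.cos(y)])
c=p.mean(0); print('slot pred',c-.102*ey,'handle pred',c-.09*ex)
print('slot meas',back('top',f([(455,117),(480,245),(468,181)]),.04)[:,:2].round(4).tolist())
print('handle',back('top',f([(293,406)]),.088)[:,:2])
s=np.array([[(313-270)/2.6+265,(498-360)/2.6+200]]); print('slot scene',back('scene',s,.04)[:,:2])
s=np.array([[(335-270)/2.6+265,(410-360)/2.6+200],[(520-270)/2.6+265,(410-360)/2.6+200],[(527-270)/2.6+265,(515-360)/2.6+200],[(333-270)/2.6+265,(515-360)/2.6+200]]); q=back('scene',s,.089)[:,:2]; print(q.round(4).tolist(),q.mean(0))
s=np.array([[164/2.4+150,(451-360)/2.4+140]]);print('blue scene',back('scene',s,.125))
E
```

```text
[[0.6477, 0.1443], [0.6834, -0.0121], [0.5655, -0.0377], [0.5312, 0.1173]] [0.60694408 0.0529635 ] [np.float64(0.1195), np.float64(0.1605), np.float64(0.1206), np.float64(0.1587)]
yaw [12.23 13.07 12.87 12.47]
slot pred [ 0.62929574 -0.04655736] handle pred [0.51913155 0.03324144]
slot meas [[0.6596, -0.0399], [0.5989, -0.0519], [0.6291, -0.0462]]
handle [[0.51887132 0.0333115 ]]
slot scene [[ 0.63427027 -0.04389624]]
[[0.5701, -0.0398], [0.5311, 0.1205], [0.6501, 0.1466], [0.6879, -0.0082]] [0.60981146 0.05477721]
blue scene [[ 0.5093111  -0.23598691  0.125     ]]
```

Look-alikes (scene px u,v): blue tag in rack (219,194), yellow in rack (190,190), teal (207,168), pinks (244,174) and (168,230). The crop confirms that the blue one in the rack (top px 434,261) is the one meant. The handle is at top px (313,261), the slot at (348,216). The two cameras agree to a few mm apart from one coarse scene reading of the tag top, which the rack geometry rules out.

```bash
python3 -m pendant '[[-0.1,[0,0,0],[0,0,0.963]],[-0.1,[0,0,0],[0,0,0.963]],[-0.1,[0,0,0],[0,0,0.963]],[-0.1,[0,0,0],[0,0,0.963]],[-0.1,[0,0,0],[0,0,0.963]],[-0.1,[0,0,0],[0,0,0.963]]]' 25; python3 -m pendant '[[-0.1,[0.533,-0.623,0],[0,0,0]],[-0.1,[0.533,-0.623,0],[0,0,0]],[-0.1,[0.533,-0.623,0],[0,0,0]],[-0.1,[0.533,-0.623,0],[0,0,0]],[-0.1,[0.533,-0.623,0],[0,0,0]],[-0.1,[0.533,-0.623,0],[0,0,0]],[-0.1,[0.533,-0.623,0],[0,0,0]],[-0.1,[0.533,-0.623,0],[0,0,0]],[-0.1,[0,0,0],[0,0,0]],[-0.1,[0,0,0],[0,0,0]]]'
cat >> h.py <<'E'
def go(x,y,z,yaw=None):
    s=env.state(); M=R.from_euler('xyz',s['tool_rot'],degrees=True).as_matrix()
    d=M.T@(np.array([x,y,z])-s['eef_pos']); print('tcp',s['eef_pos'].round(4),'rot',np.round(s['tool_rot'],2),'shift units',(d/.06).round(3), 'turn' ,None if yaw is None else round(-(yaw-s['tool_rot'][2])/5,3),'F',np.round(s['contact_force'],1),'w',round(s['gripper_width'],3),'ff',s['finger_force'],'t',s['t'])
E
python3 -c "
from h import *
go(.522,-.2326,.096,-3.1)
im=imaging.capture('scene');cv2.imwrite('pics/a.png',im[90:250,120:320].repeat(3,0).repeat(3,1))"
```

```text
t: 1.45
eef_pos: [0.2505, -0.5176, 0.2055]
tool_rot: [180.0, -0.0, -3.2]
contact_force: [0.5, 0.7, 0.0]
gripper_width: 0.452
finger_force: 0.0
t: 2.7
eef_pos: [0.5217, -0.2328, 0.2053]
tool_rot: [180.0, 0.0, -3.0]
contact_force: [0.9, -0.6, 0.0]
gripper_width: 0.449
finger_force: 0.0
tcp [ 0.5217 -0.2328  0.2053] rot [ 1.7998e+02  3.0000e-02 -3.0300e+00] shift units [ 0.006 -0.004  1.822] turn 0.014 F [ 0.9 -0.6  0. ] w 0.449 ff 0.0 t 2.7
```

View pics/a.png

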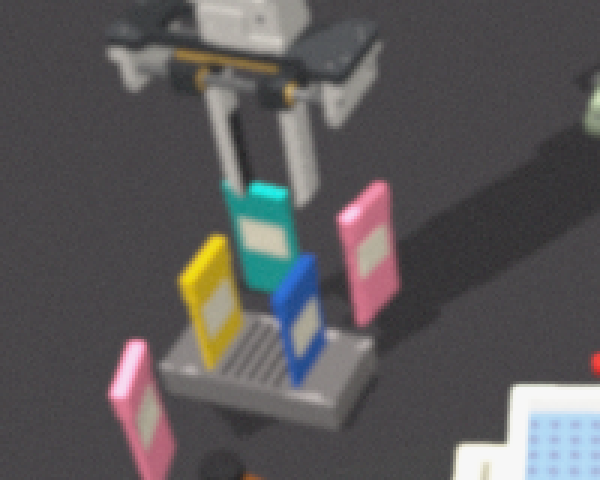

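The picture shows the open fingers (px ~(208,155)) above and behind the blue tag's top (px ~(219,177)); I'll check that against the projection.

```bash
python3 -c "
from h import *
print(proj('scene',[[.522,-.2326,.125],[.5523,-.2342,.125],[.492,-.231,.125],[.522,-.2326,.2053]]).round(1))"
python3 -m pendant '[[-0.1,[0,0,0.4],[0,0,0]],[-0.1,[0,0,0.4],[0,0,0]],[-0.1,[0,0,0.3],[0,0,0]],[-0.1,[0,0,0],[0,0,0]]]'
```

```text
[[217.7 181.4]
 [212.2 189.5]
 [222.9 173.8]
 [212.2 154.4]]
t: 3.25
eef_pos: [0.5203, -0.2327, 0.1377]
tool_rot: [-179.9, 0.2, -3.1]
contact_force: [0.6, 0.4, -0.4]
gripper_width: 0.458
finger_force: 0.0
```

```bash
python3 -m pendant '[[-0.1,[0.03,0,0.25],[0,0,0]],[-0.1,[0,0,0.25],[0,0,0]],[-0.1,[0,0,0.19],[0,0,0]],[-0.1,[0,0,0],[0,0,0]],[-1,[0,0,0],[0,0,0]],[-1,[0,0,0],[0,0,0]],[-1,[0,0,0],[0,0,0]],[-1,[0,0,0],[0,0,0]]]' 25;  python3 -m pendant '[[-1,[0,0,0],[0,0,0]],[-1,[0,0,0],[0,0,0]]]' 25
python3 -c "
from h import *
go(.522,-.2326,.096,-3.1)"
```

```text
t: 4.25
eef_pos: [0.524, -0.2329, 0.0985]
tool_rot: [180.0, -0.0, -3.1]
contact_force: [0.6, 0.1, 0.6]
gripper_width: 0.127
finger_force: 25.0
t: 4.5
eef_pos: [0.524, -0.2329, 0.0985]
tool_rot: [180.0, -0.0, -3.1]
contact_force: [0.5, 0.3, 2.0]
gripper_width: 0.127
finger_force: 25.0
tcp [ 0.524  -0.2329  0.0985] rot [ 1.7997e+02 -4.0000e-02 -3.0600e+00] shift units [-0.034 -0.004  0.042] turn 0.007 F [0.5 0.3 2. ] w 0.127 ff 25.000214874744415 t 4.5
```

```bash
python3 -m pendant '[[-1,[0,0,-0.2],[0,0,0]],[-1,[0,0,-0.4],[0,0,0]],[-1,[0,0,-0.45],[0,0,0]],[-1,[0,0,-0.45],[0,0,0]],[-1,[0,0,-0.45],[0,0,0]],[-1,[0,0,-0.4],[0,0,0]],[-1,[0,0,0],[0,0,0]],[-1,[0,0,0],[0,0,0]]]' 25;  python3 -m pendant '[[-1,[0,0,0],[0,0,-0.63]],[-1,[0,0,0],[0,0,-0.63]],[-1,[0,0,0],[0,0,-0.63]],[-1,[0,0,0],[0,0,-0.63]],[-1,[0,0,0],[0,0,-0.63]],[-1,[0,0,0],[0,0,0]],[-1,[0,0,0],[0,0,0]]]'
python3 -c "
from h import *
go(.632,-.046,.24,12.7)"
```

```text
t: 5.5
eef_pos: [0.5231, -0.2323, 0.2381]
tool_rot: [-180.0, 0.1, -3.1]
contact_force: [-0.7, 0.5, -0.9]
gripper_width: 0.122
finger_force: 25.0
t: 6.38
eef_pos: [0.5232, -0.2324, 0.238]
tool_rot: [-179.9, 0.1, 12.6]
contact_force: [0.2, 1.3, -1.3]
gripper_width: 0.126
finger_force: 25.0
tcp [ 0.5232 -0.2324  0.238 ] rot [-1.7992e+02  8.0000e-02  1.2650e+01] shift units [ 2.449 -2.634 -0.034] turn -0.01 F [ 0.2  1.3 -1.3] w 0.126 ff 24.999870657920837 t 6.375
```

```bash
python3 -m pendant '[[-1,[0.306,-0.329,0],[0,0,0]],[-1,[0.306,-0.329,0],[0,0,0]],[-1,[0.306,-0.329,0],[0,0,0]],[-1,[0.306,-0.329,0],[0,0,0]],[-1,[0.306,-0.329,0],[0,0,0]],[-1,[0.306,-0.329,0],[0,0,0]],[-1,[0.306,-0.329,0],[0,0,0]],[-1,[0.306,-0.329,0],[0,0,0]],[-1,[0,0,0],[0,0,0]],[-1,[0,0,0],[0,0,0]]]';  python3 -m pendant '[[-1,[0,0,0.35],[0,0,0]],[-1,[0,0,0.4],[0,0,0]],[-1,[0,0,0.4],[0,0,0]],[-1,[0,0,0.25],[0,0,0]],[-1,[0,0,0],[0,0,0]],[-1,[0,0,0],[0,0,0]]]'
python3 -c "
from h import *
go(.6312,-.046,.0985,12.7)
a=imaging.capture('scene');b=imaging.capture('top')
cv2.imwrite('pics/s1.png',a);cv2.imwrite('pics/t1.png',b)
A=cv2.resize(a[150:290,250:350],(428,600),interpolation=cv2.INTER_CUBIC);B=cv2.resize(b[170:270,310:372],(372,600),interpolation=cv2.INTER_CUBIC)
cv2.imwrite('pics/b.png',np.hstack([A,B]))"
```

```text
t: 7.62
eef_pos: [0.6319, -0.0469, 0.2387]
tool_rot: [180.0, 0.1, 12.7]
contact_force: [1.0, 0.2, 0.4]
gripper_width: 0.126
finger_force: 25.0
t: 8.38
eef_pos: [0.633, -0.0468, 0.1562]
tool_rot: [180.0, -0.1, 12.7]
contact_force: [-0.3, -0.2, -0.3]
gripper_width: 0.128
finger_force: 25.0
tcp [ 0.633  -0.0468  0.1562] rot [ 1.7995e+02 -1.0000e-01  1.2660e+01] shift units [-0.028 -0.021  0.962] turn -0.007 F [-0.3 -0.2 -0.3] w 0.128 ff 24.999819695949554 t 8.375
```

View pics/b.png

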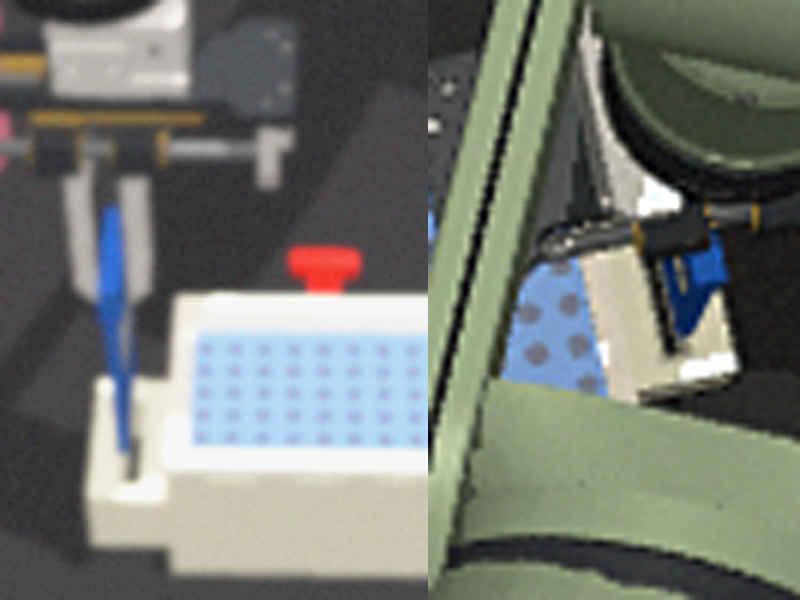

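The tag hangs just above the slot in both views: scene tag bottom end px (279,256) and slot end (281,262), top tag bottom end (352,226) and slot end (350,229). I'll compare these with the projections.

```bash
python3 -c "
from h import *
y=np.radians(12.7);ex=np.array([np.cos(y),np.sin(y),0])
s=env.state()['eef_pos']
tb=s-[0,0,.0935]-.002*ex; sl=np.array([.6292,-.0464,.04])
print('scene tag',proj('scene',tb+.03*ex),'slot',proj('scene',sl+.031*ex),proj('scene',sl+.034*ex))
print('top tag',proj('top',tb-.03*ex),'slot',proj('top',sl-.031*ex),proj('top',sl-.034*ex))
tm=back('scene',[[278.7,255.6]],tb[2])[0]-.03*ex; sm=back('scene',[[280.6,261.7]],.04)[0]-.0325*ex
tt=back('top',[[352,225.8]],tb[2])[0]+.03*ex; st=back('top',[[350.3,228.7]],.04)[0]+.0325*ex
print(tb,tm,sm,tm-sm,'top',tt,st,tt-st)"

```

```text
scene tag [[279.08087052 255.31607973]] slot [[280.20468695 261.60089003]] [[280.11372302 262.62348824]]
top tag [[352.08567304 225.74127122]] slot [[351.14358924 228.57973743]] [[351.41985979 229.82505622]]
[ 0.63137664 -0.04712306  0.06306643] [ 0.63237412 -0.04770879  0.06306643] [ 0.62780329 -0.04577506  0.04      ] [ 0.00457083 -0.00193372  0.02306643] top [ 0.63123816 -0.04692823  0.06306643] [ 0.6303508  -0.04410387  0.04      ] [ 0.00088736 -0.00282436  0.02306643]
```

```bash
python3 -m pendant '[[-1,[-0.023,-0.034,0],[0,0,0]],[-1,[0,0,0.12],[0,0,0]],[-1,[0,0,0.12],[0,0,0]],[-1,[0,0,0.12],[0,0,0]],[-1,[0,0,0.1],[0,0,0]],[-1,[0,0,0],[0,0,0]],[-1,[0,0,0],[0,0,0]]]'
python3 -c "
from h import *
go(.6312,-.0451,.0985,12.7)"
```

```text
t: 9.35
eef_pos: [0.6305, -0.0447, 0.1275]
tool_rot: [-180.0, 0.0, 12.7]
contact_force: [0.2, 0.1, -0.6]
gripper_width: 0.125
finger_force: 25.0
tcp [ 0.6305 -0.0447  0.1275] rot [-1.800e+02  2.000e-02  1.269e+01] shift units [0.01  0.009 0.483] turn -0.001 F [ 0.2  0.1 -0.6] w 0.125 ff 24.999892115592957 t 9.35
```

```bash
python3 -m pendant '[[-1,[0,0,0.1],[0,0,0]],[-1,[0,0,0.1],[0,0,0]],[-1,[0,0,0.1],[0,0,0]],[-1,[0,0,0],[0,0,0]],[-1,[0,0,0],[0,0,0]]]'
python3 -c "
from h import *
go(.6312,-.0451,.0985,12.7)"
```

```text
t: 9.98
eef_pos: [0.6305, -0.0447, 0.1094]
tool_rot: [-180.0, 0.0, 12.7]
contact_force: [-0.4, -0.3, 0.1]
gripper_width: 0.124
finger_force: 25.0
tcp [ 0.6305 -0.0447  0.1094] rot [-1.800e+02  2.000e-02  1.269e+01] shift units [0.01  0.009 0.182] turn -0.002 F [-0.4 -0.3  0.1] w 0.124 ff 24.999980628490448 t 9.975
```

```bash
python3 -m pendant '[[-1,[0,0,0.08],[0,0,0]],[-1,[0,0,0.07],[0,0,0]],[-1,[0,0,0],[0,0,0]],[-1,[0,0,0],[0,0,0]]]'; python3 -m pendant '[[-1,[0,0,0.03],[0,0,0]],[-1,[0,0,0.02],[0,0,0]],[-1,[0,0,0],[0,0,0]],[-1,[0,0,0],[0,0,0]]]'

```

```text
t: 10.48
eef_pos: [0.6304, -0.0447, 0.1004]
tool_rot: [-180.0, 0.0, 12.7]
contact_force: [0.7, 0.7, -0.3]
gripper_width: 0.13
finger_force: 25.0
t: 10.98
eef_pos: [0.6308, -0.0448, 0.0985]
tool_rot: [180.0, -0.0, 12.7]
contact_force: [-1.7, -0.3, 5.9]
gripper_width: 0.122
finger_force: 25.0
```

```bash
python3 -m pendant '[[-0.5,[0,0,0],[0,0,0]],[-0.4,[0,0,0],[0,0,0]],[-0.35,[0,0,0],[0,0,0]],[-0.35,[0,0,0],[0,0,0]],[-0.35,[0,0,-0.2],[0,0,0]],[-0.35,[0,0,-0.4],[0,0,0]],[-0.35,[0,0,-0.6],[0,0,0]],[-0.35,[0,0,-0.6],[0,0,0]],[0.4,[0,0,0],[0,0,0]],[0.4,[0,0,0],[0,0,0]]]'
python3 -c "
from h import *
go(.519,.0335,.20,12.7)"
```

```text
t: 12.22
eef_pos: [0.6301, -0.0446, 0.2051]
tool_rot: [-180.0, 0.0, 12.7]
contact_force: [0.2, 0.6, -0.5]
gripper_width: 0.501
finger_force: 0.0
tcp [ 0.6301 -0.0446  0.2051] rot [-1.7998e+02  3.0000e-02  1.2690e+01] shift units [-1.521 -1.677  0.086] turn -0.002 F [ 0.2  0.6 -0.5] w 0.501 ff 0.0 t 12.225
```

```bash
python3 -m pendant '[[0.4,[-0.304,-0.335,0],[0,0,0]],[0.4,[-0.304,-0.335,0],[0,0,0]],[0.4,[-0.304,-0.335,0],[0,0,0]],[0.4,[-0.304,-0.335,0],[0,0,0]],[0.4,[-0.304,-0.335,0],[0,0,0]],[0.4,[0,0,0.5],[0,0,0]],[0.4,[0,0,0.5],[0,0,0]],[0.4,[0,0,0.3],[0,0,0]],[0.4,[0,0,0],[0,0,0]],[0.4,[0,0,0],[0,0,0]]]'
python3 -c "
from h import *
go(.519,.0335,.066,12.7)
a=imaging.capture('scene');b=imaging.capture('top')
A=cv2.resize(a[160:290,255:370],(531,600),interpolation=cv2.INTER_CUBIC);B=cv2.resize(b[180:280,325:370],(269,600),interpolation=cv2.INTER_CUBIC)
cv2.imwrite('pics/d.png',np.hstack([A,B]))"
```

```text
t: 13.48
eef_pos: [0.5202, 0.0332, 0.128]
tool_rot: [180.0, -0.1, 12.7]
contact_force: [0.1, -1.2, 0.3]
gripper_width: 0.701
finger_force: 0.0
tcp [0.5202 0.0332 0.128 ] rot [ 1.7998e+02 -6.0000e-02  1.2680e+01] shift units [-0.019 -0.01   1.034] turn -0.004 F [ 0.1 -1.2  0.3] w 0.701 ff 0.0 t 13.475
```

View pics/d.png

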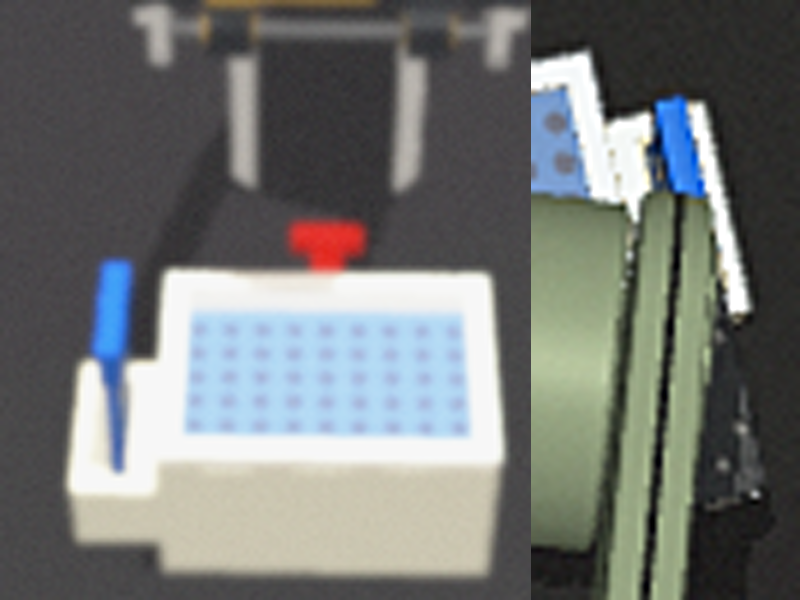

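The tag stands upright in the holder (crop (116,262)–(118,472)), and the fingers straddle the red bar (crop (329,240)).

```bash
python3 -m pendant '[[0.4,[-0.019,-0.01,0.25],[0,0,0]],[0.4,[0,0,0.28],[0,0,0]],[0.4,[0,0,0.28],[0,0,0]],[0.4,[0,0,0.22],[0,0,0]],[0.4,[0,0,0],[0,0,0]],[-1,[0,0,0],[0,0,0]],[-1,[0,0,0],[0,0,0]],[-1,[0,0,0],[0,0,0]],[-1,[0,0,0],[0,0,0]],[-1,[0,0,0],[0,0,0]]]' 20
python3 -c "
from h import *
go(.519,.0335,.066,12.7)"
```

```text
t: 14.82
eef_pos: [0.5185, 0.0345, 0.066]
tool_rot: [-179.9, -0.1, 12.7]
contact_force: [0.4, 4.5, 1.4]
gripper_width: 0.38
finger_force: 20.0
tcp [0.5185 0.0345 0.066 ] rot [-1.7992e+02 -6.0000e-02  1.2680e+01] shift units [ 0.004  0.019 -0.   ] turn -0.005 F [0.4 4.5 1.4] w 0.38 ff 20.000201761722565 t 14.825
```

```bash
python3 -m pendant '[[-1,[0,-0.015,0],[0,0,0]],[-1,[0.010,0,-0.218],[0,0,0]],[-1,[0.028,0,-0.216],[0,0,0]],[-1,[0.047,0,-0.213],[0,0,0]],[-1,[0.066,0,-0.208],[0,0,0]],[-1,[0,0,0],[0,0,0]],[-1,[0,0,0],[0,0,0]]]' 20
python3 -c "
from h import *
go(.5185,.0345,.066,12.7)"
```

```text
t: 15.7
eef_pos: [0.5267, 0.0364, 0.1169]
tool_rot: [180.0, 0.0, 12.7]
contact_force: [1.0, 1.9, -1.6]
gripper_width: 0.384
finger_force: 20.0
tcp [0.5267 0.0364 0.1169] rot [1.7999e+02 1.0000e-02 1.2690e+01] shift units [-0.141  0.001  0.848] turn -0.002 F [ 1.   1.9 -1.6] w 0.384 ff 19.99875694513321 t 15.7
```

```bash
python3 -m pendant '[[-1,[0.083,0,-0.202],[0,0,0]],[-1,[0.101,0,-0.193],[0,0,0]],[-1,[0.117,0,-0.184],[0,0,0]],[-1,[0.133,0,-0.173],[0,0,0]],[-1,[0.147,0,-0.161],[0,0,0]],[-1,[0.161,0,-0.147],[0,0,0]],[-1,[0.173,0,-0.133],[0,0,0]],[-1,[0.184,0,-0.117],[0,0,0]],[-1,[0,0,0],[0,0,0]],[-1,[0,0,0],[0,0,0]]]' 20
python3 -c "
from h import *
y=np.radians(12.7)
go(.5185+.075*np.cos(y),.0348+.075*np.sin(y),.066+.1299,12.7)
a=imaging.capture('scene');b=imaging.capture('top');cv2.imwrite('pics/s2.png',a)
print([(round(d['p'],2),np.round(d['centre'],1).tolist()) for d in nets.look_for('lid_handle','scene')])
h=np.array([.519+.075*np.cos(y),.0335+.075*np.sin(y),.085+.1299]);print(proj('scene',h))
A=cv2.resize(a[120:290,245:375],(458,600),interpolation=cv2.INTER_CUBIC);B=cv2.resize(b[180:280,315:370],(330,600),interpolation=cv2.INTER_CUBIC)
cv2.imwrite('pics/e.png',np.hstack([A,B]))"
```

```text
t: 16.95
eef_pos: [0.5916, 0.0511, 0.1958]
tool_rot: [-180.0, -0.0, 12.7]
contact_force: [-0.7, 0.9, -3.1]
gripper_width: 0.383
finger_force: 20.0
tcp [0.5916 0.0511 0.1958] rot [-1.800e+02 -5.000e-02  1.269e+01] shift units [ 0.002 -0.002 -0.002] turn -0.002 F [-0.7  0.9 -3.1] w 0.383 ff 19.999561607837677 t 16.95
[(0.87, [232.4, 322.1])]
[[326.77710049 190.59099901]]
```

View pics/e.png

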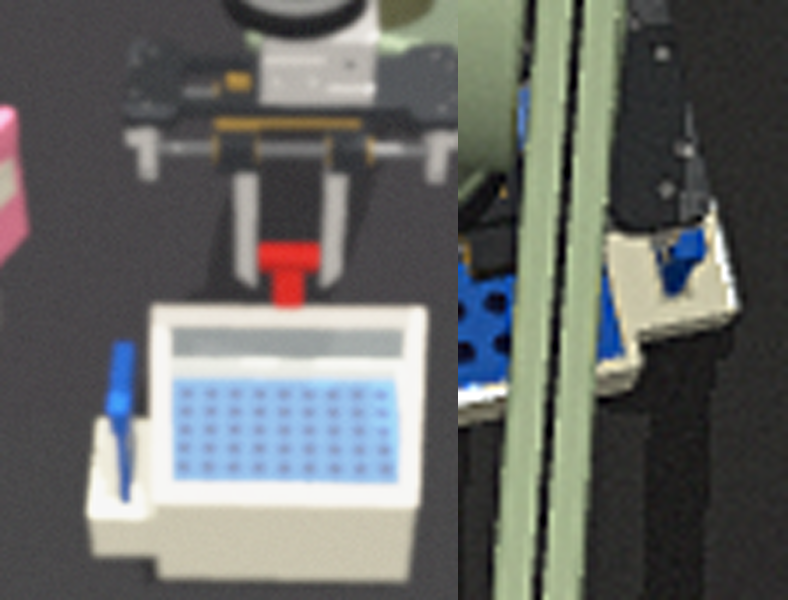

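The lid is up, with the red bar held between the fingers at scene px (327,193) and the tag still home in its holder. I'll check the angle by segmenting the bar in the scene camera, taking out the camera bias with the shut picture.

```bash
python3 -c "
from h import *
y=np.radians(12.7);ex=np.array([np.cos(y),np.sin(y),0])
def bar(f,r0,r1):
    im=cv2.imread(f);H,S,V=cv2.split(cv2.cvtColor(im,cv2.COLOR_BGR2HSV))
    m=((H<8)|(H>172))&(S>150)&(V>100);m[:r0]=0;m[r1:]=0;m[:,:300]=0;m[:,350:]=0
    c=m.sum(1);rows=np.nonzero(c)[0];print([(int(r),int(c[r])) for r in rows])
    rr=[r for r in rows if c[r]>=.75*c.max()]; v,u=np.nonzero(m[min(rr):max(rr)+1]);return u.mean(),v.mean()+min(rr)
b0=bar('pics/scene0.png',195,225);b2=bar('pics/s2.png',170,225)
print(b0,b2)
h=lambda t:np.array([.519,.0335,.085])+.15*(1-np.cos(np.radians(t)))*ex+[0,0,.15*np.sin(np.radians(t))]
for t in (0,54,56,58,60,62,64): print(t,proj('scene',h(t)).round(1))
go(.59,.05,.19)"
```

```text
[(208, 15), (209, 16), (210, 17), (211, 17), (212, 16), (213, 16), (214, 14), (215, 10), (216, 9), (217, 8)]
[(188, 9), (189, 16), (190, 17), (191, 17), (192, 17), (193, 16), (194, 16), (195, 16), (196, 16), (197, 11), (198, 9), (199, 9), (200, 9), (201, 9), (202, 9), (203, 9), (204, 9), (205, 8), (206, 4)]
(np.float64(325.27927927927925), np.float64(210.96396396396398)) (np.float64(326.69465648854964), np.float64(192.46564885496184))
0 [[325.6 210.8]]
54 [[326.7 189.5]]
56 [[326.7 189.8]]
58 [[326.7 190.1]]
60 [[326.8 190.6]]
62 [[326.8 191.1]]
64 [[326.8 191.8]]
tcp [0.5914 0.0511 0.1957] rot [-1.7999e+02 -5.0000e-02  1.2690e+01] shift units [-0.027  0.014  0.095] turn None F [ 0.   0.9 -3.2] w 0.379 ff 19.99943196773529 t 17.1
```

```bash
python3 -m pendant '[[-1,[0.018,0,0.009],[0,0,0]],[-1,[0.017,0,0.009],[0,0,0]],[-1,[0,0,0],[0,0,0]],[-1,[0,0,0],[0,0,0]],[-1,[0,0,0],[0,0,0]],[-1,[0,0,0],[0,0,0]],[-1,[0,0,0],[0,0,0]]]' 25
python3 -c "
from h import *
go(.59,.05,.19)
a=imaging.capture('scene');cv2.imwrite('pics/s3.png',a)
H,S,V=cv2.split(cv2.cvtColor(a,cv2.COLOR_BGR2HSV));m=((H<8)|(H>172))&(S>150)&(V>100);m[:170]=0;m[225:]=0;m[:,:300]=0;m[:,350:]=0
print([(int(r),int(m[r].sum())) for r in np.nonzero(m.sum(1))[0]])
y=np.radians(12.7);ex=np.array([np.cos(y),np.sin(y),0]);
# lid width cues: rim far/near edge corners vs angle, for checking
c=np.array([.607,.053,0]);ey=np.array([-np.sin(y),np.cos(y),0])
for t in (50,60,70):
    r=np.radians(t);hg=c+.06*ex+[0,0,.085];d=-ex*np.cos(r)+[0,0,np.sin(r)]
    print(t,proj('scene',[hg+.12*d-.08*ey,hg+.12*d+.08*ey]).round(1).tolist())
A=cv2.resize(a[170:270,255:375],(720,600),interpolation=cv2.INTER_CUBIC);cv2.imwrite('pics/f.png',A)"
```

```text
t: 17.98
eef_pos: [0.5925, 0.0514, 0.1963]
tool_rot: [180.0, 0.1, 12.7]
contact_force: [-6.9, 1.1, 4.8]
gripper_width: 0.383
finger_force: 25.0
tcp [0.5925 0.0514 0.1963] rot [1.7999e+02 6.0000e-02 1.2690e+01] shift units [-0.046  0.013  0.105] turn None F [-6.9  1.1  4.8] w 0.383 ff 25.003211796283722 t 17.975
[(189, 16), (190, 16), (191, 17), (192, 17), (193, 16), (194, 16), (195, 16), (196, 16), (197, 13), (198, 10), (199, 9), (200, 9), (201, 10), (202, 9), (203, 9), (204, 9), (205, 8), (206, 6)]
50 [[288.5, 203.0], [364.1, 203.9]]
60 [[287.8, 204.4], [365.1, 205.3]]
70 [[287.1, 207.7], [366.0, 208.6]]
```

View pics/f.png

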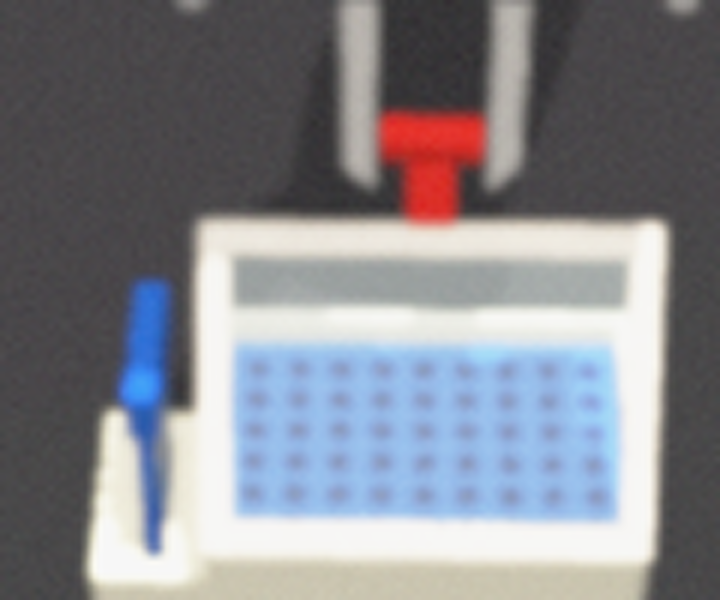

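```bash
python3 -m pendant '[[-1,[-0.012,0,-0.022],[0,0,0]],[-1,[0,0,0],[0,0,0]],[-1,[0,0,0],[0,0,0]],[-1,[0,0,0],[0,0,0]]]'
python3 -c "
from h import *
go(.59,.05,.19)
y=np.radians(12.7);ex=np.array([np.cos(y),np.sin(y),0]);ey=np.array([-np.sin(y),np.cos(y),0])
p=np.array([.5925,.0514,.1963])
print('grasp',proj('scene',p+[0,0,.019]),'tips',proj('scene',[p-.018*ey,p+.018*ey]))
print('tips obs',np.array([[370,190],[497,190]])/6+[255,170])"
```

```text
t: 18.52
eef_pos: [0.5923, 0.0513, 0.1962]
tool_rot: [-180.0, 0.0, 12.7]
contact_force: [-5.3, 1.4, 4.0]
gripper_width: 0.379
finger_force: 25.0
tcp [0.5923 0.0513 0.1962] rot [-1.7999e+02  3.0000e-02  1.2690e+01] shift units [-0.043  0.013  0.103] turn None F [-5.3  1.4  4. ] w 0.379 ff 25.001868903636932 t 18.525
grasp [[327.41689885 190.65762486]] tips [[318.5804297  197.42770932]
 [335.87734391 197.62122591]]
tips obs [[316.66666667 201.66666667]
 [337.83333333 201.66666667]]
```

```bash
python3 -m pendant '[[-1,[-0.012,0,-0.014],[0,0,0]],[-1,[0,0,0],[0,0,0]],[-1,[0,0,0],[0,0,0]],[-1,[0,0,0],[0,0,0]],[-1,[0,0,0],[0,0,0]]]'
python3 -c "
from h import *
go(.59,.05,.19)"
```

```text
t: 19.15
eef_pos: [0.592, 0.0512, 0.196]
tool_rot: [-180.0, -0.0, 12.7]
contact_force: [0.0, 2.0, -4.5]
gripper_width: 0.381
finger_force: 25.0
tcp [0.592  0.0512 0.196 ] rot [-179.99   -0.     12.69] shift units [-0.037  0.013  0.101] turn None F [ 0.   2.  -4.5] w 0.381 ff 24.998883605003357 t 19.15
```

```bash
python3 -c "
from rig import finish_job
print(finish_job())"
```

```text
the job is handed in; nothing more can be done
None
```

The job is handed in: the blue tag stands upright and home in the holder and has been let go, and the gripper holds the lid steady at about 60° (worked out from the arm's position; the camera could only confirm it to a few degrees).

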